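# Clamp the deep-well plate on the shaker

### The arm

A 6-joint arm with a two-finger parallel gripper is mounted at the origin on the work surface. World frame = base frame: x ahead of the robot, y to its left, z up, the work surface at z = 0. Lengths are in m, angles in rad, forces in N, time in s.
With the tool pointing down it reaches from about 0.25 to 0.775 m from the base axis. Payload 4 kg.
Tool frame: the origin (TCP) lies midway between the tips of the shut fingers; the grasp point (between the pads) lies 19 mm behind it (robot.tcp_to_grasp is the distance from the TCP to the grasp point, in m); x points along the fingers, y is the direction in which the jaws open and shut, and the axes are right-handed (so a half turn about x gives the same grasp; the last joint's range is limited). The gripper opens to 94 mm and grips with 3 to 60 N. Pads are 16 mm wide; open, the fingers measure 119 mm over their backs; the gripper's body (75 mm by 177 mm) begins 78 mm behind the grasp point.
Start: joints at [1.034, 0.087, 1.371, -0, 1.684, -0.103], TCP at [0.231, 0.499, 0.206] pointing down, gripper open.
Joint ranges: [-3.1, 3.1], [-0.76, 2.03], [0.27, 2.55], [-1.08, 4.22], [0.17, 2.65], [-2.57, 2.57]. Speed limits (rad/s): [2.79, 2.79, 3.14, 3.14, 3.14, 3.14].

### API

Orientations are given as [roll, pitch, yaw] about the fixed x, y, z axes, in that order (R = Rz(yaw) Ry(pitch) Rx(roll)).
In Python, from bench import robot gives the robot as it stands.
- The arm moves only by the tool send_rows, never from a script. Its argument "increments" is a list of rows, each a list of 5 numbers: the opening, from -1 (shut) to 1 (fully open), so that 0 is half open, then the shift along the tool's x, y, z in m, then the turn about the tool's x in rad. In form: [[hand, tx, ty, tz, roll], ...]. A call has 1 to 5 rows; each row is the pose to reach, as a shift and turn from the pose commanded when the call began, along the tool's axes at that moment; what a row does not reach only later rows make up. A row lasts 1/12 s, in which the tool goes at most 41.7 mm and 7.16 degrees, less where a joint would pass 70% of its speed; a pose out of reach is approached as far as the arm can. A call with a gripper value outside its range is refused whole. The fingers move at their own pace and stop on an object; the grip force is fixed at half the most. Time passes only in rows, so rows that repeat a pose let the fingers close. It gives the time, the measured TCP pose, the force and the opening at its end, in the units of the state.
- robot.get_obs(): the state, without advancing time (a new reading comes with each control period).
- robot.snapshot(name): name is "scene" or "top" or "wrist"; returns a dict with "image" (420x560x3 uint8, red, green, blue), "intrinsics" (3x3 intrinsics, pixels), "world_from_camera" (4x4, takes a point from camera to world coordinates). Camera axes: x right, y down, z forward; pixel columns grow to the right and rows downward; lengths in m; the calibration is good to about 2 mm. A picture is of the moment at which its call begins. There is no depth.
- robot.close_job(): hands the job in, once; it reports no verdict.
The state is a dict: "time": time; "joint_positions": joint angles; "qvel": joint speeds; "joint_torque": joint torques, N m; "tool_pos": TCP position; "ee_rot": TCP orientation; "wrist_force": force on the tool from outside, world axes, zero at the start; "wrist_torque": the same for the moment, N m; "width": finger opening in m.
Only numpy, scipy, OpenCV 4.12 (cv2) and the standard library are available. Lean on these libraries where they do the work, as an engineer would, in place of code of your own. Each camera call takes 0.05 s, during which the arm holds its last target.

### The job

Get the lidded deep-well plate on the shaker ready for its run: with the back of a finger, push the hold-down strap round over the plate until it comes up against its stop, square across the middle of the lid, and then push the red cam lever all the way down so that the strap's foot clamps the lid. Nothing needs gripping or lifting: leave the plate in its nest and do not disturb the bottle, the tip box or the tube rack; finish with the strap locked and the hand clear.

Things in the scene. Friction and masses are not known exactly. Their poses are not given: they have to be found in the camera images.
- shaker: white microplate shaker, fixed, 262 (x) x 256 (y) mm, deck (black mat) 108 mm above the bench. Origin: centre of its underside; x points from its front panel (dark display, knob) to its back, y to the left seen from the front, z up. The strap's stud stands on the right of the deck at (0, -100) mm; nothing on the shaker except strap and lever is higher than 190 mm
- strap (a joint): angle of the hold-down strap about the upright stud, rad: 0 = against its stop, square across the plate (points along the shaker's +y from the stud); grows anticlockwise seen from above, away towards the shaker's front (1.57 = along the shaker's -x). Range 0 to 1.75. It swings level, needs about 1 to 1.5 N at the nose, stays where left, and carries foot and cam lever with it
- strap_pivot (a point): point on the stud axis at mid-thickness of the strap (183 mm above the bench while unlocked)
- strap_nose (a point): point in the strap 110 mm from the stud axis, mid-thickness; the rounded nose ends 13 mm beyond. The strap is a yellow-painted bar 26 mm wide and 10 mm thick, its underside 21 mm above the plate's lid while unlocked; nothing but the foot's spindle (100 mm from the stud, 10 mm thick under the bar with a nut 19 mm wide, its end 28 mm above the bar's underside) sticks out of it there
- strap_foot (a point): centre of the underside of the black rubber foot (22 mm across, under the strap, 100 mm from the stud axis). It passes about 1 mm over the lid while the lever is up; the sprung foot bears on the lid with about 11 N when locked
- foot: the same foot: origin at the centre of its underside
- cam_lever (a joint): cam lever on top of the stud, rad: 0 = raised, 55 degrees above level (starts at 0 to 0.12), 0.96 = level, fully down, locked. It swings in the strap's upright plane, on the side of the stud away from the nose: outwards and down, away from the plate. Stays where left; about 3 N at its end moves it. Pressed straight down while steep it may jam: follow its arc. It draws the strap down 3 mm
- lever_pin (a point): the lever's cross pin (its hinge axis, level and at right angles to the strap), on the stud axis, 207 mm above the bench
- lever_end (a point): point on the lever's centre line 88 mm from the pin, inside its end; the lever ends 91.5 mm from the pin. The last 46 mm is a red grip 20 mm wide and 11 mm thick, the part before it dark steel 18 mm wide and 8 mm thick; about the pin the two cams are 30 mm across
- plate: white deep-well plate with a flat blue lid, 127.5 (x) x 85.5 (y) x 49 mm, loose, about 0.3 kg, in a nest of 9 mm high corner angles on the deck, about 2 mm of play each way. Origin: centre of its underside; axes as the shaker's
- lid_top (a point): centre of the lid's top face, 157 mm above the bench
- bottle: amber bottle with white cap, 38 mm across, 85 mm high, loose on the bench right of the shaker. Origin: centre of its underside
- tip_box: orange pipette-tip box with clear lid, 124 x 86 x 66 mm, loose on the bench at the front right of the shaker. Origin: centre of its underside
- tube_rack: blue tube rack with five capped tubes fixed in it, 60 x 130 mm, 100 mm high, loose on the bench left of the shaker. Origin: centre of its underside
Not all that is in view belongs to the job. Leave any brown or turquoise look-alike of the plate alone.

How it is judged:
On the way, in this order (a step that is already met when the one before it is completed fails the run):
1. the strap lies across the plate, against its stop, with the lever still up (value of joint strap below 0.1 rad and value of joint cam_lever below 0.35 rad), for 0.2 s.
2. the cam lever is down and the foot clamps the lid (value of joint cam_lever above 0.86 rad and contact force between foot and plate above 6 N), for 0.2 s.
At the end, for the whole second after the job is handed in: The strap is within 0.10 rad of its stop, the lever is pushed down past 0.86 rad (fully down is 0.96), the foot presses the lid with more than 6 N within 15 mm of the lid's centre, and the plate sits flat and still in its nest, less than 8 mm from where it was (all of step 2 and value of joint strap below 0.1 rad and horizontal distance between strap_foot and lid_top below 0.015 m and distance of plate from where it was at the start of the episode below 0.008 m and angle between plate's own z axis and vertical below 0.04 rad and linear speed of plate below 0.01 m/s); the robot touches nothing.
It fails at once if the plate is lifted or shifted out of its nest (10 mm) (distance of plate from where it was at the start of the episode above 0.01 m).
It fails at once if the cam lever is pushed down while the strap is not over the plate (value of joint cam_lever above 0.5 rad and value of joint strap above 0.2 rad).
It fails at once if the bottle is lifted, knocked or moved (20 mm) (distance of bottle from where it was at the start of the episode above 0.02 m).
It fails at once if the tip box is lifted or moved (20 mm) (distance of tip_box from where it was at the start of the episode above 0.02 m).
It fails at once if the tube rack is lifted, knocked or moved (20 mm) (distance of tube_rack from where it was at the start of the episode above 0.02 m).
It also fails if it takes over 54 s, if anything falls off the work surface, if the arm or the gripper's body presses on something with over 40 N, if the wrist force passes 120 N, or if a joint passes its speed limit or range.

## Working session

There is one attempt and no reset: what is moved stays moved. The work goes in short steps, Python scripts to look and compute and a tool call to move; the robot and the scene stay as the last step left them, time stands still between calls to the robot, and variables do not carry over. Pictures are saved under pics/ and viewed, and the job is handed in when it is done.

Besides the shell and the picture viewer there is one more tool, called after ">>>" as name(argument=value, ...), one argument or row to a line, values as JSON. send_rows: Moves the arm, as the interface text tells. Its arguments: {"type":"object","properties":{"increments":{"type":"array"}},"required":["increments"]}

```bash
mkdir -p pics; ls; python3 - <<'E'
from bench import robot
import cv2,numpy as np
for n in ["scene","top","wrist"]:
    s=robot.snapshot(n); cv2.imwrite(f"pics/{n}0.png",s["image"][:,:,::-1])
    np.savez(f"pics/{n}0.npz",**s)
    print(n,np.round(s["intrinsics"],1).tolist(),np.round(s["world_from_camera"],3).tolist())
print(robot.get_obs())
E
```

```text
pics
scene [[478.8, 0.0, 281.1], [0.0, 478.8, 206.0], [0.0, 0.0, 1.0]] [[0.549, 0.59, -0.593, 1.166], [0.836, -0.398, 0.378, -0.385], [-0.013, -0.703, -0.711, 0.959], [0.0, 0.0, 0.0, 1.0]]
top [[493.8, 0.0, 276.3], [0.0, 493.8, 198.7], [0.0, 0.0, 1.0]] [[0.028, -0.991, 0.131, 0.372], [-0.999, -0.03, -0.016, 0.068], [0.019, -0.13, -0.991, 1.245], [0.0, 0.0, 0.0, 1.0]]
wrist [[347.1, 0.0, 271.5], [0.0, 347.1, 209.0], [0.0, 0.0, 1.0]] [[0.421, 0.878, 0.228, 0.165], [0.907, -0.407, -0.107, 0.529], [-0.001, 0.252, -0.968, 0.384], [0.0, 0.0, 0.0, 1.0]]
{'time': 0.15, 'joint_positions': array([ 1.03387038e+00,  8.78178274e-02,  1.37185502e+00, -1.03750487e-05,
        1.68362285e+00, -1.03098168e-01]), 'qvel': array([-0.00047366, -0.00192017, -0.00374211, -0.00024845, -0.00249508,
        0.00036937]), 'joint_torque': array([ 2.51199657e-03, -3.40644014e+01, -3.02792251e+01,  7.19759823e-02,
        3.05339706e-02, -1.10690855e-04]), 'tool_pos': array([0.23098596, 0.49869153, 0.20458167]), 'ee_rot': array([-1.66784011,  1.56909324, -2.10166904]), 'wrist_force': array([-0.14603561, -0.31585405, -0.23552885]), 'wrist_torque': array([-0.01357474, -0.00487478, -0.01450618]), 'width': 0.09390591068590709}
```

View pics/scene0.png

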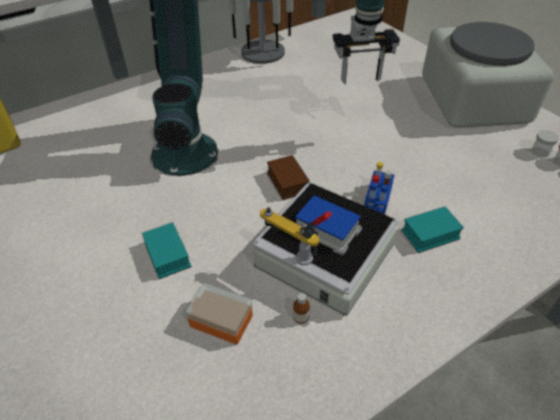

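View pics/top0.png

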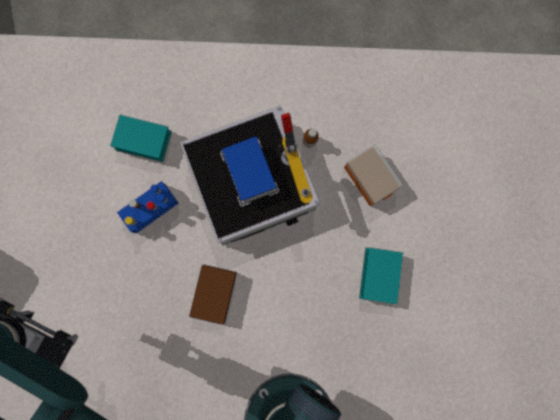

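View pics/wrist0.png

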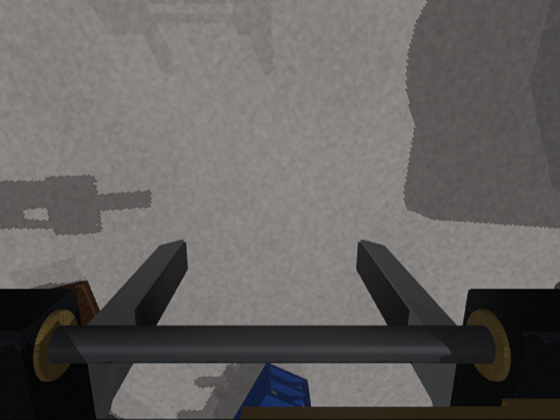

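```bash
python3 - <<'E'
import cv2
a=cv2.imread("pics/top0.png"); cv2.imwrite("pics/top0c.png",cv2.resize(a[95:250,170:340],None,fx=3.8,fy=3.8,interpolation=2)[:600,:800])
a=cv2.imread("pics/scene0.png"); cv2.imwrite("pics/scene0c.png",cv2.resize(a[180:330,240:410],None,fx=4,fy=4,interpolation=2))
E
```

```text
(no output)
```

View pics/top0c.png

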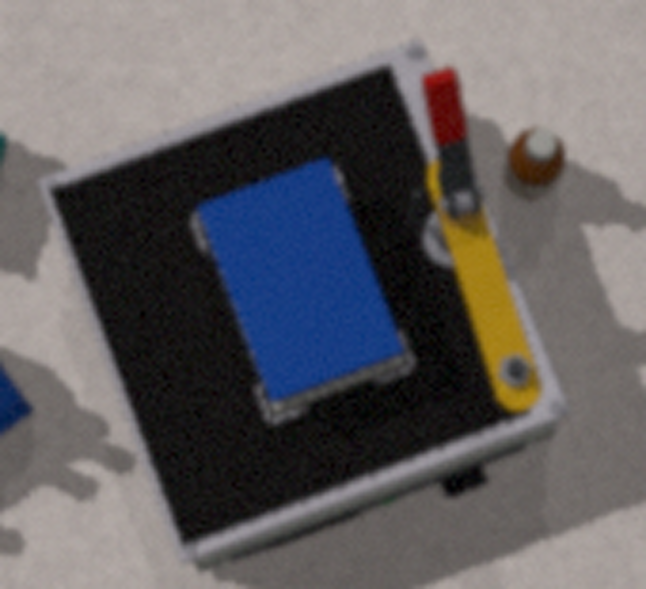

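View pics/scene0c.png

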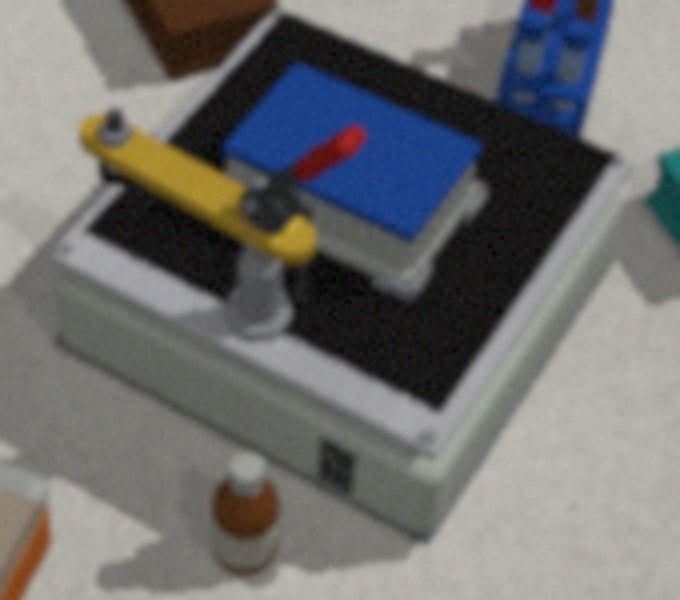

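```bash
cat > h.py <<'E'
import numpy as np
def load(n):
    s=np.load(f"pics/{n}.npz"); return s["intrinsics"],s["world_from_camera"]
def bp(cal,u,v,z):
    K,T=cal; d=T[:3,:3]@np.linalg.solve(K,[u,v,1.]); o=T[:3,3]
    return o+d*(z-o[2])/d[2]
def pj(cal,p):
    K,T=cal; c=T[:3,:3].T@(np.asarray(p)-T[:3,3]); q=K@c; return q[:2]/q[2]
E
python3 - <<'E'
from h import *
T=load("top0");S=load("scene0")
t=lambda x,y:((x+.5)/3.8-.5+170,(y+.5)/3.8-.5+95)
s=lambda x,y:((x+.5)/4-.5+240,(y+.5)/4-.5+180)
def P(n,c,z,cal=T,f=t):
    p=bp(cal,*f(*c),z); print(n,np.round(p,4)); return p
lid=[P("lid",c,.157) for c in [(330,158),(195,205),(272,400),(408,355)]]
dk=[P("deck",c,.108) for c in [(415,45),(45,185),(190,545),(562,403)]]
print(np.mean(lid,0),np.mean(dk,0))
print([np.linalg.norm(lid[i]-lid[i-1]) for i in range(4)],[np.linalg.norm(dk[i]-dk[i-1]) for i in range(4)])
for q in (lid,dk):
    print([np.arctan2(*(q[i]-q[j])[[1,0]]) for i,j in ((0,3),(1,2))],[np.arctan2(*(q[i]-q[j])[[1,0]])-np.pi/2 for i,j in ((1,0),(2,3))])
P("pin",(463,200),.207);P("nut",(516,370),.206);P("leverend",(442,76),.27)
P("bottle cap",(542,142),.085)
print("scene")
P("pin",(268,200),.207,S,s);P("nut",(113,120),.206,S,s);
lid=[P("lid",c,.157,S,s) for c in [(300,65),(483,150),(412,237),(224,148)]];print(np.mean(lid,0))
P("bottle cap",(248,468),.085,S,s)
P("lev",(360,132),.27,S,s)
E
```

```text
lid [0.6563 0.0993 0.157 ]
lid [0.6252 0.1781 0.157 ]
lid [0.5103 0.1283 0.157 ]
lid [0.5394 0.0496 0.157 ]
deck [0.7435 0.0499 0.108 ]
deck [0.6462 0.2761 0.108 ]
deck [0.4269 0.1772 0.108 ]
deck [ 0.5201 -0.0462  0.108 ]
[0.58280051 0.11381441 0.157     ] [0.58417166 0.11421728 0.108     ]
[np.float64(0.12706588156146786), np.float64(0.08475825514103277), np.float64(0.1251888940633456), np.float64(0.08385447048348338)] [np.float64(0.243191375640083), np.float64(0.24624500507210212), np.float64(0.24062675669975506), np.float64(0.24208853307852016)]
[np.float64(0.4013568142489658), np.float64(0.4091294778795302)] [np.float64(0.3761968914580771), np.float64(0.3534811472670101)]
[np.float64(0.40634380025198935), np.float64(0.4236783099384149)] [np.float64(0.40615655490992575), np.float64(0.39541006719866445)]
pin [0.6214 0.0218 0.207 ]
nut [ 0.5252 -0.0103  0.206 ]
leverend [0.6739 0.0375 0.27  ]
bottle cap [ 0.69  -0.033  0.085]
scene
pin [0.6279 0.0208 0.207 ]
nut [ 0.5316 -0.015   0.206 ]
lid [0.5143 0.1267 0.157 ]
lid [0.6297 0.1723 0.157 ]
lid [0.6586 0.0976 0.157 ]
lid [0.5452 0.0501 0.157 ]
[0.58693131 0.11168814 0.157     ]
bottle cap [ 0.6927 -0.0349  0.085 ]
lev [0.6615 0.0512 0.27  ]
```

```bash
cat >> h.py <<'E'
from scipy.spatial.transform import Rotation as Ro
def rot(o): return Ro.from_euler("xyz",o["ee_rot"]).as_matrix()
def state():
    from bench import robot
    o=robot.get_obs(); R=rot(o)
    print("t",o["time"],"tcp",np.round(o["tool_pos"],4),"yaw_y",round(float(np.arctan2(R[1,1],R[0,1])),3),"F",np.round(o["wrist_force"],1),"w",round(o["width"],3),"q",np.round(o["joint_positions"],2))
    return o,R
def rel(p,yawy=None):
    o,R=state(); d=R.T@(np.array(p)-o["tool_pos"]); print("shift tool",np.round(d,4))
    if yawy is not None:
        y=np.arctan2(R[1,1],R[0,1]); # roll about tool x
        r=[]
        for k in (0,np.pi):
            a=(yawy+k-y+np.pi)%(2*np.pi)-np.pi; r.append(a*np.sign(R[2,0]))
        print("roll options",np.round(r,3))
PIV=np.array([.6244,.0212]); YAW=.405
E
python3 - <<'E'
from h import *
o,R=state(); print(np.round(R,3))
rel([.532,-.05,.33],1.91)
T=load("top0")
for p,z in [((372,175),.066)]: print(bp(T,*p,z))
E
```

```text
t 0.15 tcp [0.231  0.4987 0.2046] yaw_y 1.137 F [-0.1 -0.3 -0.2] w 0.094 q [ 1.03  0.09  1.37 -0.    1.68 -0.1 ]
[[-0.001  0.42   0.907]
 [-0.001  0.907 -0.42 ]
 [-1.    -0.002 -0.   ]]
t 0.15 tcp [0.231  0.4987 0.2046] yaw_y 1.137 F [-0.1 -0.3 -0.2] w 0.094 q [ 1.03  0.09  1.37 -0.    1.68 -0.1 ]
shift tool [-0.1249 -0.3715  0.5037]
roll options [-0.773  2.369]
[ 0.59263079 -0.18213188  0.066     ]
```

>>> send_rows(
  increments=[
    [-1,-0.04,0,0,0],
    [-1,-0.08,0,0,0],
    [-1,-0.125,0,0,0],
    [-1,-0.125,-0.024,0.033,-0.12],
    [-1,-0.125,-0.048,0.066,-0.24],
  ],
)

```text
time: 0.57
tool_pos: [0.2702, 0.4315, 0.3343]
ee_rot: [1.084, 1.563, 0.892]
wrist_force: [0.9, 0.1, -0.5]
width: 0.0642
```

```bash
python3 -c "
from h import *
rel([.532,-.05,.33],1.91)"
```

```text
t 0.5667 tcp [0.2702 0.4315 0.3343] yaw_y 1.378 F [ 0.9  0.1 -0.5] w 0.064 q [ 0.9   0.    1.21 -0.    1.93 -0.48]
shift tool [ 0.0028 -0.4225  0.3491]
roll options [-0.532  2.61 ]
```

>>> send_rows(
  increments=[
    [-1,0,-0.03,0.025,-0.1],
    [-1,0,-0.06,0.05,-0.2],
    [-1,0,-0.09,0.075,-0.3],
    [-1,0,-0.12,0.1,-0.4],
    [-1,0,-0.15,0.125,-0.5],
  ],
)

```text
time: 0.98
tool_pos: [0.3617, 0.2577, 0.3303]
ee_rot: [0.06, 1.571, 0.359]
wrist_force: [0.4, 0.3, -0.5]
width: 0.0308
```

```bash
python3 -c "
from h import *
rel([.532,-.05,.33],1.91)"
```

```text
t 0.9833 tcp [0.3617 0.2577 0.3303] yaw_y 1.87 F [ 0.4  0.3 -0.5] w 0.031 q [ 0.49 -0.14  1.35 -0.    1.93 -1.38]
shift tool [ 3.000e-04 -3.442e-01  7.190e-02]
roll options [-0.04   3.102]
```

>>> send_rows(
  increments=[
    [-1,0,-0.04,0.008,-0.04],
    [-1,0,-0.08,0.016,-0.04],
    [-1,0,-0.12,0.024,-0.04],
    [-1,0,-0.16,0.032,-0.04],
    [-1,0,-0.2,0.04,-0.04],
  ],
)

```text
time: 1.4
tool_pos: [0.4581, 0.0777, 0.3304]
ee_rot: [1.026, 1.571, 1.36]
wrist_force: [0.4, 0.3, -0.5]
width: 0.0008
```

>>> send_rows(
  increments=[
    [-1,0,-0.04,0.008,0],
    [-1,0,-0.08,0.016,0],
    [-1,0,-0.12,0.024,0],
    [-1,0,-0.136,0.03,0],
    [-1,0,-0.136,0.03,0],
  ],
)

```text
time: 1.82
tool_pos: [0.532, -0.0424, 0.3282]
ee_rot: [2.853, 1.568, -3.101]
wrist_force: [0.2, 0.1, -0.2]
width: 0.0002
```

```bash
python3 - <<'E'
from h import *
rel([.532,-.05,.33],1.91)
from bench import robot
import cv2
for n in ["top","wrist","scene"]:
    s=robot.snapshot(n); a=s["image"][:,:,::-1]
    np.savez(f"pics/{n}1.npz",**s)
    if n=="wrist": cv2.imwrite("pics/wrist1.png",a)
    if n=="top": cv2.imwrite("pics/top1.png",cv2.resize(a[95:245,170:370],None,fx=4,fy=4,interpolation=2))
    if n=="scene": cv2.imwrite("pics/scene1.png",cv2.resize(a[130:280,210:410],None,fx=4,fy=4,interpolation=2))
E
```

```text
t 1.8167 tcp [ 0.532  -0.0424  0.3282] yaw_y 1.9 F [ 0.2  0.1 -0.2] w 0.0 q [-0.19  0.06  1.16 -0.    1.93 -2.09]
shift tool [-0.0018 -0.0072 -0.0024]
roll options [-0.01   3.131]
```

View pics/wrist1.png

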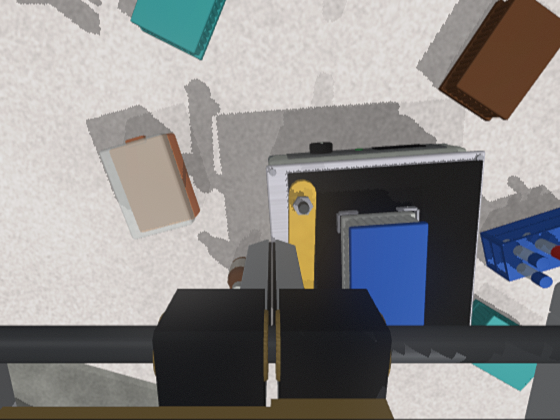

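View pics/scene1.png

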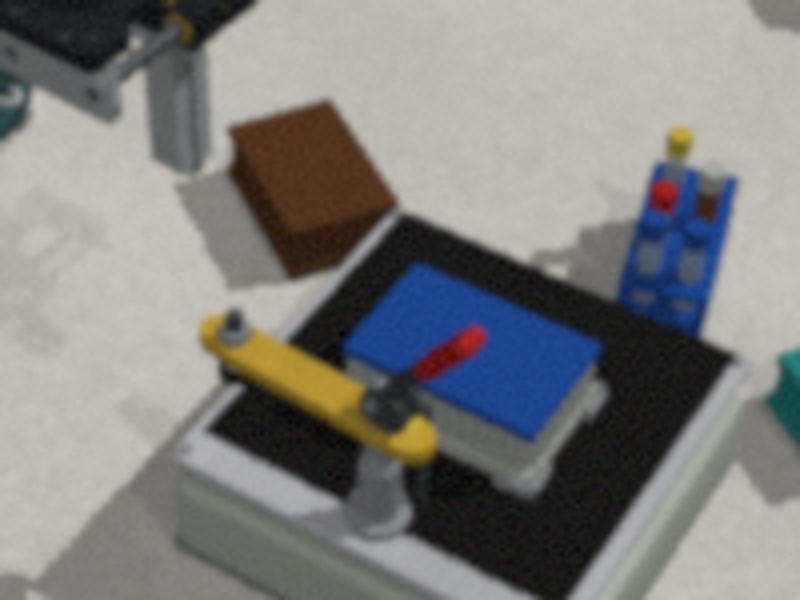

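```bash
python3 - <<'E'
from h import *
W=load("wrist1")
n=bp(W,304,205,.206);print("nut",n, np.linalg.norm(n[:2]-PIV), np.arctan2(*(n[:2]-PIV)[::-1])%(2*np.pi)-YAW-np.pi/2)
a,b=bp(W,349,224,.157),bp(W,428,222,.157);print(a,b,np.linalg.norm(a-b),np.arctan2(*(b-a)[:2][::-1])-np.pi/2)
# strap path
n0=n[:2]
phi0=np.arctan2(*(n0-PIV)[::-1])%(2*np.pi)
for off in (.035,.0265): 
    d=np.array([np.cos(phi0),np.sin(phi0)]); t=np.array([np.sin(phi0),-np.cos(phi0)])
    print(off,phi0,PIV+.105*d-off*t, np.arctan2(t[1],t[0]))
E
```

```text
nut [ 0.52344926 -0.01184923  0.206     ] 0.10622289269899322 1.4821791778981064
[0.53729921 0.04906516 0.157     ] [0.50812323 0.1274915  0.157     ] 0.08367753206421422 0.35615346969246264
0.035 3.4579755046930027 [ 0.53550105 -0.0447316 ] 1.8871791778981062
0.0265 3.4579755046930027 [ 0.53285643 -0.03665348] 1.8871791778981062
```

>>> send_rows(
  increments=[
    [-1,0.035,-0.005,0,0],
    [-1,0.07,-0.005,0,0],
    [-1,0.105,-0.005,0,0],
    [-1,0.14,-0.005,0,0],
    [-1,0.16,-0.005,0,0],
  ],
)

```text
time: 2.38
tool_pos: [0.5297, -0.0414, 0.1667]
ee_rot: [2.52, 1.566, 2.857]
wrist_force: [-0.7, 0.8, -1.3]
width: 0.0008
```

>>> send_rows(
  increments=[
    [-1,0,0,0,0],
  ],
)

```text
time: 2.47
tool_pos: [0.5284, -0.0412, 0.1651]
ee_rot: [2.578, 1.56, 2.915]
wrist_force: [-0.5, 0.5, -0.8]
width: 0.0005
```

```bash
python3 - <<'E'
from h import *
o,R=state()
from bench import robot
import cv2
for n in ["wrist","scene"]:
    s=robot.snapshot(n); a=s["image"][:,:,::-1]
    np.savez(f"pics/{n}2.npz",**s)
    if n=="wrist": cv2.imwrite("pics/wrist2.png",a)
    if n=="scene": cv2.imwrite("pics/scene2.png",cv2.resize(a[130:280,210:410],None,fx=4,fy=4,interpolation=2))
E
```

```text
t 2.4667 tcp [ 0.5284 -0.0412  0.1651] yaw_y 1.908 F [-0.5  0.5 -0.8] w 0.001 q [-0.19  0.06  1.48  0.    1.61 -2.09]
```

View pics/wrist2.png

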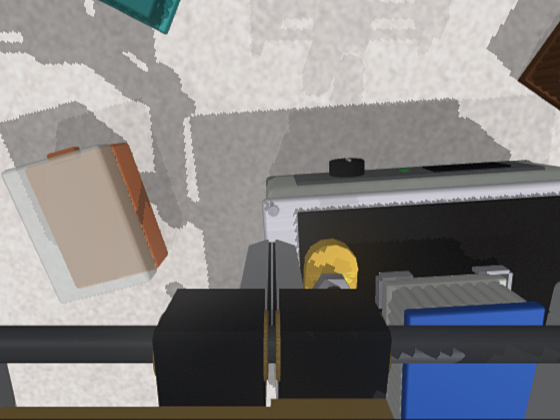

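View pics/scene2.png

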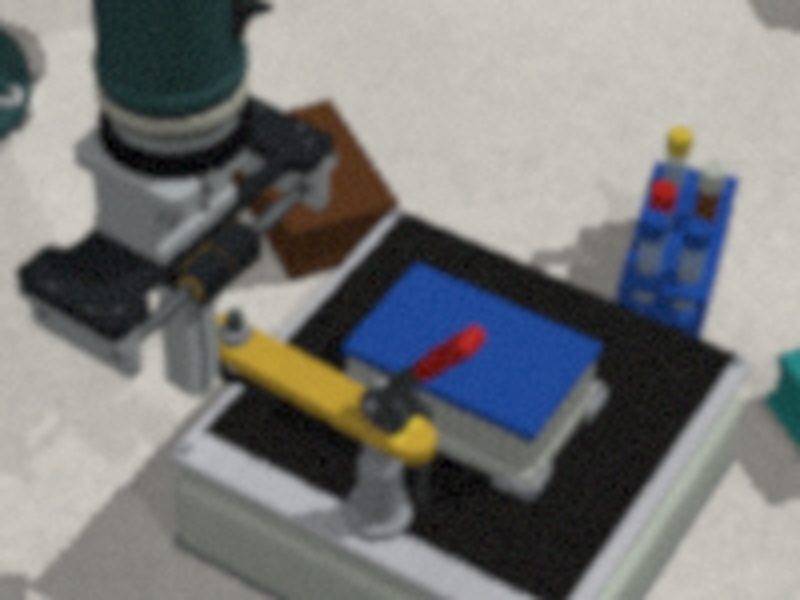

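```bash
cat >> h.py <<'E'
def rows(ths,off=.0255,r=.107,z=.169,cmd=None):
    o,R=state(); p0=o["tool_pos"]; y0=np.arctan2(R[1,1],R[0,1])
    for th in ths:
        phi=YAW+np.pi/2+th; d=np.array([np.cos(phi),np.sin(phi)]); t=np.array([d[1],-d[0]])
        p=np.r_[PIV+r*d-off*t,z]; s=R.T@(p-p0); roll=-((phi-np.pi/2-y0+np.pi)%(2*np.pi)-np.pi)
        print(np.round([-1,*s,roll],4).tolist(), np.round(p,3))
E
python3 -c "
from h import *
rows([1.48,1.40,1.32,1.24,1.16])"
```

```text
t 2.5667 tcp [ 0.5318 -0.0423  0.1711] yaw_y 1.907 F [-0.3 -0.   1.1] w 0.001 q [-0.19  0.06  1.47  0.    1.61 -2.09]
[-1.0, 0.0021, 0.0063, 0.0008, 0.0221] [ 0.531 -0.036  0.169]
[-1.0, 0.0021, 0.0149, -0.0007, 0.1021] [ 0.526 -0.028  0.169]
[-1.0, 0.0021, 0.0237, -0.0015, 0.1821] [ 0.523 -0.02   0.169]
[-1.0, 0.0021, 0.0325, -0.0016, 0.2621] [ 0.52  -0.012  0.169]
[-1.0, 0.0021, 0.0413, -0.001, 0.3421] [ 0.517 -0.004  0.169]
```

>>> send_rows(
  increments=[
    [-1,0.002,0.006,0.001,0.02],
    [-1,0.002,0.015,-0.001,0.1],
    [-1,0.002,0.024,-0.0015,0.18],
    [-1,0.002,0.0325,-0.0015,0.26],
    [-1,0.002,0.041,-0.001,0.34],
  ],
)

```text
time: 2.98
tool_pos: [0.5189, -0.0051, 0.1722]
ee_rot: [-0.341, 1.565, -0.351]
wrist_force: [-1.3, -1.7, -0.3]
width: 0.0004
```

```bash
python3 -c "
from h import *
rows([1.08,1,.92,.84,.76])"
```

```text
t 2.9833 tcp [ 0.5189 -0.0051  0.1722] yaw_y 1.562 F [-1.3 -1.7 -0.3] w 0.0 q [-0.12  0.02  1.5  -0.    1.61 -1.68]
[-1.0, 0.0032, 0.0101, -0.0034, 0.0767] [0.516 0.005 0.169]
[-1.0, 0.0032, 0.0188, -0.0044, 0.1567] [0.515 0.014 0.169]
[-1.0, 0.0031, 0.0276, -0.0048, 0.2367] [0.514 0.023 0.169]
[-1.0, 0.0031, 0.0364, -0.0044, 0.3167] [0.515 0.031 0.169]
[-1.0, 0.0031, 0.0451, -0.0033, 0.3967] [0.516 0.04  0.169]
```

Contact force about 2 N, as expected. Continue.

>>> send_rows(
  increments=[
    [-1,0.002,0.01,-0.0025,0.077],
    [-1,0.002,0.019,-0.0035,0.157],
    [-1,0.002,0.0275,-0.004,0.237],
    [-1,0.002,0.0365,-0.004,0.317],
    [-1,0.002,0.045,-0.003,0.397],
  ],
)

```text
time: 3.4
tool_pos: [0.5168, 0.0401, 0.1706]
ee_rot: [0.198, 1.564, -0.208]
wrist_force: [-0.8, -1.5, -0.7]
width: 0.0001
```

```bash
python3 -c "
from h import *
rows([.68,.6,.52,.44,.36])"
```

```text
t 3.4 tcp [0.5168 0.0401 0.1706] yaw_y 1.165 F [-0.8 -1.5 -0.7] w 0.0 q [-0.03  0.02  1.51 -0.    1.6  -1.2 ]
[-1.0, 0.0016, 0.0083, -0.0024, 0.0797] [0.518 0.049 0.169]
[-1.0, 0.0016, 0.017, -0.0034, 0.1597] [0.52  0.057 0.169]
[-1.0, 0.0016, 0.0258, -0.0037, 0.2397] [0.524 0.065 0.169]
[-1.0, 0.0016, 0.0346, -0.0033, 0.3197] [0.527 0.073 0.169]
[-1.0, 0.0016, 0.0433, -0.0022, 0.3997] [0.532 0.081 0.169]
```

>>> send_rows(
  increments=[
    [-1,0.001,0.0085,-0.002,0.08],
    [-1,0.001,0.017,-0.003,0.16],
    [-1,0.001,0.026,-0.0035,0.24],
    [-1,0.001,0.0345,-0.003,0.32],
    [-1,0.001,0.0435,-0.002,0.4],
  ],
)

```text
time: 3.82
tool_pos: [0.5319, 0.0809, 0.1696]
ee_rot: [0.644, 1.564, -0.163]
wrist_force: [-0.4, -1.4, 0.8]
width: 0.0006
```

```bash
python3 -c "
from h import *
rows([.29,.22,.16,.1,.05])"
```

```text
t 3.8167 tcp [0.5319 0.0809 0.1696] yaw_y 0.765 F [-0.4 -1.4  0.8] w 0.001 q [ 0.05  0.07  1.46 -0.    1.6  -0.72]
[-1.0, 0.0007, 0.0074, -0.0014, 0.0697] [0.536 0.087 0.169]
[-1.0, 0.0007, 0.015, -0.0024, 0.1397] [0.541 0.093 0.169]
[-1.0, 0.0007, 0.0216, -0.0028, 0.1997] [0.546 0.098 0.169]
[-1.0, 0.0007, 0.0282, -0.0028, 0.2597] [0.55  0.103 0.169]
[-1.0, 0.0008, 0.0337, -0.0026, 0.3097] [0.554 0.106 0.169]
```

>>> send_rows(
  increments=[
    [-1,0,0.0075,-0.0015,0.07],
    [-1,0,0.015,-0.0025,0.14],
    [-1,0,0.0215,-0.003,0.2],
    [-1,0,0.028,-0.003,0.26],
    [-1,0,0.0335,-0.0025,0.31],
  ],
)

```text
time: 4.23
tool_pos: [0.5541, 0.1063, 0.1695]
ee_rot: [1.06, 1.565, -0.055]
wrist_force: [-1.9, -1.2, 0.3]
width: 0.0005
```

```bash
python3 -c "
from h import *
rows([.03,.01,-.01,-.03,-.05])"
```

```text
t 4.2333 tcp [0.5541 0.1063 0.1695] yaw_y 0.456 F [-1.9 -1.2  0.3] w 0.001 q [ 0.09  0.12  1.4  -0.    1.61 -0.37]
[-1.0, 0.0005, 0.0024, -0.0002, 0.0212] [0.556 0.107 0.169]
[-1.0, 0.0005, 0.0045, -0.0006, 0.0412] [0.558 0.109 0.169]
[-1.0, 0.0005, 0.0067, -0.001, 0.0612] [0.56  0.11  0.169]
[-1.0, 0.0005, 0.0089, -0.0014, 0.0812] [0.561 0.111 0.169]
[-1.0, 0.0005, 0.011, -0.0017, 0.1012] [0.563 0.113 0.169]
```

>>> send_rows(
  increments=[
    [-1,0,0.0025,0,0.02],
    [-1,0,0.0045,-0.0005,0.04],
    [-1,0,0.006,-0.001,0.05],
    [-1,0,0.0075,-0.001,0.05],
  ],
)

```text
time: 4.57
tool_pos: [0.5575, 0.1091, 0.1676]
ee_rot: [-1.226, 1.568, -2.389]
wrist_force: [-9.7, -4.2, 7.5]
width: 0.0009
```

```bash
python3 - <<'E'
from h import *
rows([0,-.02,-.04])
from bench import robot
import cv2
for n in ["wrist","scene"]:
    s=robot.snapshot(n); a=s["image"][:,:,::-1]
    np.savez(f"pics/{n}3.npz",**s)
    if n=="wrist": cv2.imwrite("pics/wrist3.png",a)
    if n=="scene": cv2.imwrite("pics/scene3.png",cv2.resize(a[130:280,210:410],None,fx=4,fy=4,interpolation=2))
E
```

```text
t 4.5667 tcp [0.5575 0.1091 0.1676] yaw_y 0.408 F [-9.7 -4.2  7.5] w 0.001 q [ 0.09  0.14  1.39 -0.    1.62 -0.31]
[-1.0, -0.0014, 0.0014, 0.0001, 0.0028] [0.559 0.109 0.169]
[-1.0, -0.0014, 0.0035, -0.0004, 0.0228] [0.561 0.111 0.169]
[-1.0, -0.0014, 0.0057, -0.0008, 0.0428] [0.562 0.112 0.169]
```

View pics/scene3.png

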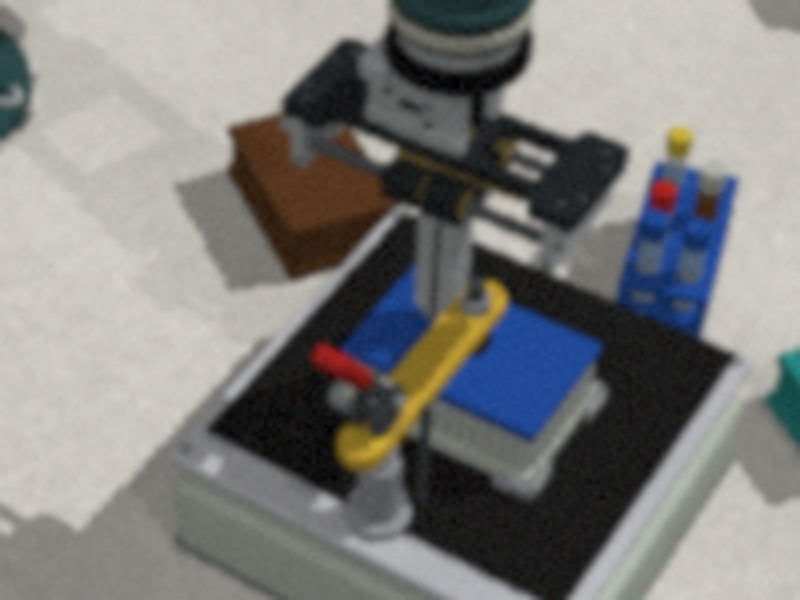

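View pics/wrist3.png

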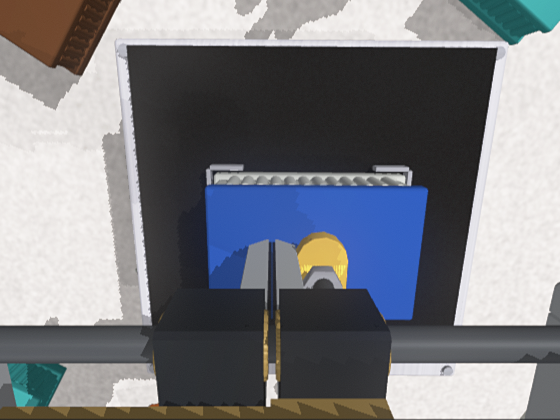

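Strap is at its stop (10.6 N horizontal reaction, strap square over lid). Back away and up.

>>> send_rows(
  increments=[
    [-1,0,-0.008,0,0],
    [-1,0,-0.016,0,0],
    [-1,0,-0.022,0,0],
    [-1,-0.035,-0.022,0,0],
    [-1,-0.07,-0.022,0,0],
  ],
)

```text
time: 5.08
tool_pos: [0.5359, 0.1007, 0.2322]
ee_rot: [-1.94, 1.562, -3.103]
wrist_force: [1.3, 0.0, 1.5]
width: 0.0007
```

>>> send_rows(
  increments=[
    [-1,-0.04,0,0,0],
    [-1,-0.08,0,0,0],
    [-1,-0.09,0,0,0],
    [-1,-0.09,0,0,0],
  ],
)

```text
time: 5.42
tool_pos: [0.5401, 0.1012, 0.3308]
ee_rot: [1.274, 1.56, 0.111]
wrist_force: [-0.7, 0.4, 0.6]
width: 0.0003
```

```bash
python3 - <<'E'
from h import *
state()
from bench import robot
import cv2
for n in ["wrist","scene","top"]:
    s=robot.snapshot(n); a=s["image"][:,:,::-1]
    np.savez(f"pics/{n}4.npz",**s)
    if n=="wrist": cv2.imwrite("pics/wrist4.png",a)
    if n=="scene": cv2.imwrite("pics/scene4.png",cv2.resize(a[180:330,240:410],None,fx=4,fy=4,interpolation=2))
    if n=="top": cv2.imwrite("pics/top4.png",cv2.resize(a[95:245,170:370],None,fx=4,fy=4,interpolation=2))
E
```

```text
t 5.4167 tcp [0.5401 0.1012 0.3308] yaw_y 0.408 F [-0.7  0.4  0.6] w 0.0 q [ 0.08  0.09  1.12  0.    1.92 -0.33]
```

View pics/wrist4.png

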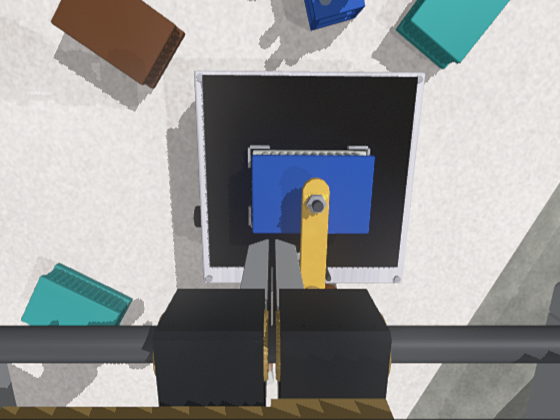

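View pics/scene4.png

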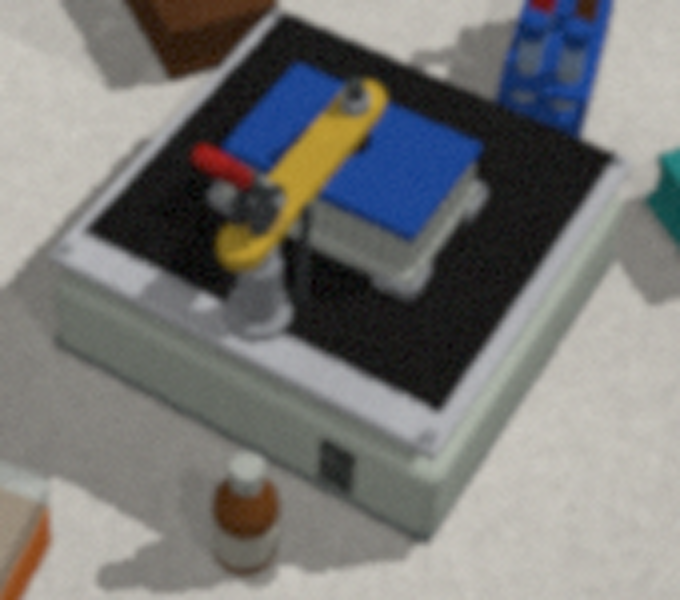

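View pics/top4.png

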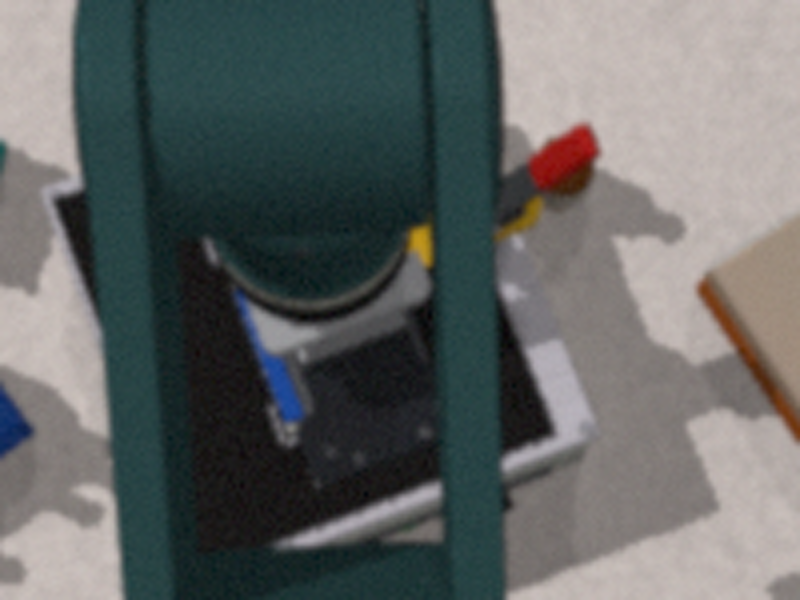

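```bash
cat >> h.py <<'E'
def lev(al,r=.078,half=.008,lift=0.):
    u=np.array([np.cos(YAW-np.pi/2),np.sin(YAW-np.pi/2)])
    h=r*np.cos(al)-.0055*np.sin(al)-half-lift*np.sin(al); z=.207+r*np.sin(al)+.0055*np.cos(al)+lift*np.cos(al)
    return np.r_[PIV+h*u,z]
E
python3 - <<'E'
from h import *
T=load("top4");S=load("scene4")
s=lambda x,y:((x+.5)/4-.5+240,(y+.5)/4-.5+180)
t=lambda x,y:((x+.5)/4-.5+170,(y+.5)/4-.5+95)
n=bp(S,*s(355,97),.206);print(n,np.arctan2(*(n[:2]-PIV)[::-1])-YAW-np.pi/2)
u=np.array([np.cos(YAW-np.pi/2),np.sin(YAW-np.pi/2)])
for al in (.96,.9,.84):
    p=np.r_[PIV+.0915*np.cos(al)*u,.207+.0915*np.sin(al)]
    q=pj(T,p)-[170,95];w=pj(S,p)-[240,180];print(al,p,q*4+1.5,w*4+1.5)
for al in (.96,.8,.6,.4,.2,0): print(al,lev(al))
print("above");rel([*lev(.96,lift=.015)[:2],.33],.405)
E
```

```text
[0.59170837 0.10569812 0.206     ] -0.035844602340484366
0.96 [ 0.64507695 -0.02703181  0.28195603] [593.03615717 132.65163792] [211.79222426 159.81587268]
0.9 [ 0.64681073 -0.03107607  0.27867441] [600.43259561 131.34271491] [206.86839862 170.04746098]
0.84 [ 0.64846385 -0.0349322   0.27513485] [607.34673008 130.32558815] [202.17120829 180.38103476]
0.96 [ 0.63709883 -0.00842176  0.2740513 ]
0.8 [ 0.64110548 -0.0177678   0.26678566]
0.6 [ 0.64538963 -0.02776118  0.25558146]
0.4 [ 0.64871133 -0.0355095   0.24244047]
0.2 [ 0.65093815 -0.04070386  0.22788657]
0 [ 0.65198131 -0.04313717  0.2125    ]
above
t 5.5667 tcp [0.5382 0.101  0.3232] yaw_y 0.408 F [-0.9  0.1 -0.4] w 0.0 q [ 0.08  0.09  1.13  0.    1.92 -0.33]
shift tool [-0.0071  0.0473  0.1274]
roll options [ 3.000e-03 -3.138e+00]
```

>>> send_rows(
  increments=[
    [-1,-0.007,0.012,0.032,0],
    [-1,-0.007,0.024,0.064,0],
    [-1,-0.007,0.036,0.096,0],
    [-1,-0.007,0.047,0.127,0],
    [-1,-0.007,0.047,0.127,0],
  ],
)

```text
time: 5.98
tool_pos: [0.6344, -0.0015, 0.3253]
ee_rot: [-1.852, 1.562, -3.021]
wrist_force: [0.0, 0.8, -1.5]
width: 0.0003
```

```bash
python3 - <<'E'
from h import *
for l in (.015,.008,0): rel(lev(.96,lift=l),.405)
from bench import robot
import cv2
for n in ["wrist","scene"]:
    s=robot.snapshot(n); a=s["image"][:,:,::-1]
    np.savez(f"pics/{n}5.npz",**s)
    if n=="wrist": cv2.imwrite("pics/wrist5.png",a)
    if n=="scene": cv2.imwrite("pics/scene5.png",cv2.resize(a[150:300,220:390],None,fx=4,fy=4,interpolation=2))
E
```

```text
t 5.9833 tcp [ 0.6344 -0.0015  0.3253] yaw_y 0.402 F [ 0.   0.8 -1.5] w 0.0 q [-0.09  0.3   0.88 -0.    1.97 -0.49]
shift tool [ 0.0427  0.0001 -0.0048]
roll options [-3.000e-03  3.139e+00]
t 5.9833 tcp [ 0.6344 -0.0015  0.3253] yaw_y 0.402 F [ 0.   0.8 -1.5] w 0.0 q [-0.09  0.3   0.88 -0.    1.97 -0.49]
shift tool [0.0467 0.0001 0.001 ]
roll options [-3.000e-03  3.139e+00]
t 5.9833 tcp [ 0.6344 -0.0015  0.3253] yaw_y 0.402 F [ 0.   0.8 -1.5] w 0.0 q [-0.09  0.3   0.88 -0.    1.97 -0.49]
shift tool [0.0513 0.0002 0.0076]
roll options [-3.000e-03  3.139e+00]
```

View pics/scene5.png

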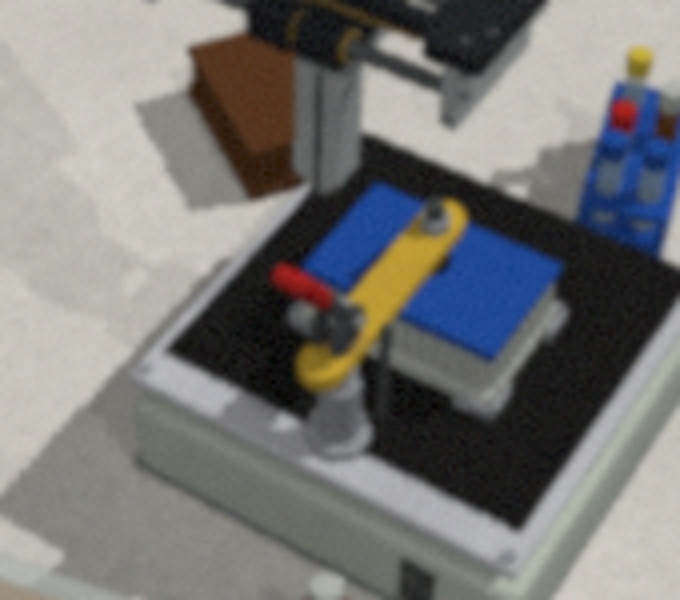

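>>> send_rows(
  increments=[
    [-1,0.02,0,-0.008,0],
    [-1,0.036,0,-0.008,0],
    [-1,0.042,0,-0.006,0],
    [-1,0.042,0,-0.006,0],
    [-1,0.042,0,-0.006,0],
  ],
)

```text
time: 6.5
tool_pos: [0.6293, 0.0093, 0.2903]
ee_rot: [-2.193, 1.57, 2.928]
wrist_force: [0.4, -0.7, 0.2]
width: 0.0008
```

```bash
python3 - <<'E'
from h import *
for l in (.015,0): rel(lev(.96,lift=l),.405)
from bench import robot
import cv2
s=robot.snapshot("scene"); a=s["image"][:,:,::-1]
np.savez("pics/scene6.npz",**s)
cv2.imwrite("pics/scene6.png",cv2.resize(a[150:300,220:390],None,fx=4,fy=4,interpolation=2))
o=robot.get_obs(); print((pj(load("scene6"),o["tool_pos"])-[220,150])*4+1.5)
E
```

```text
t 6.5 tcp [0.6293 0.0093 0.2903] yaw_y 0.409 F [ 0.4 -0.7  0.2] w 0.001 q [-0.08  0.27  0.99  0.    1.88 -0.48]
shift tool [0.0076 0.0002 0.0071]
roll options [ 0.004 -3.138]
t 6.5 tcp [0.6293 0.0093 0.2903] yaw_y 0.409 F [ 0.4 -0.7  0.2] w 0.001 q [-0.08  0.27  0.99  0.    1.88 -0.48]
shift tool [0.0162 0.0001 0.0194]
roll options [ 0.004 -3.138]
[335.14983677 217.84322207]
```

View pics/scene6.png

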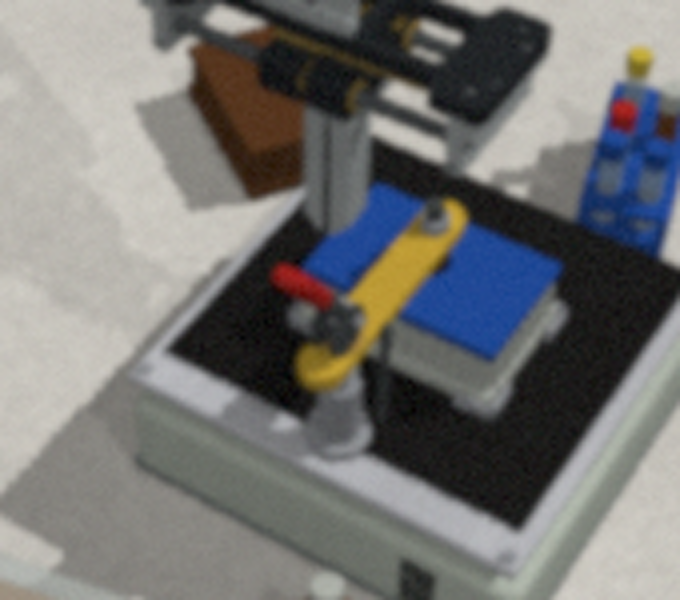

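```bash
cat >> h.py <<'E'
def lrows(als,**k):
    o,R=state()
    for a in als: print(a,np.round(R.T@(lev(a,**k)-o["tool_pos"]),4))
E
python3 -c "
from h import *
lrows([.96],lift=.008);lrows([.96,.92,.86,.8,.74])"
```

```text
t 6.55 tcp [0.6297 0.0092 0.2913] yaw_y 0.409 F [0.5 0.5 0.4] w 0.0 q [-0.08  0.27  0.99  0.    1.88 -0.48]
0.96 [ 0.0127 -0.0002  0.0125]
t 6.55 tcp [0.6297 0.0092 0.2913] yaw_y 0.409 F [0.5 0.5 0.4] w 0.0 q [-0.08  0.27  0.99  0.    1.88 -0.48]
0.96 [ 0.0173 -0.0003  0.0191]
0.92 [ 0.0189 -0.0003  0.0217]
0.86 [ 0.0216 -0.0003  0.0255]
0.8 [ 0.0245 -0.0003  0.0292]
0.74 [ 0.0277 -0.0003  0.0327]
```

>>> send_rows(
  increments=[
    [-1,0.008,0,0.009,0],
    [-1,0.013,0,0.0145,0],
    [-1,0.017,0,0.019,0],
    [-1,0.019,0,0.0215,0],
    [-1,0.0215,0,0.0255,0],
  ],
)

```text
time: 6.97
tool_pos: [0.6401, -0.0147, 0.2693]
ee_rot: [2.613, 1.57, 1.45]
wrist_force: [-0.9, 1.5, 1.6]
width: 0.0004
```

```bash
python3 -c "
from h import *
lrows([.82,.76,.7,.64,.58])"
```

```text
t 6.9667 tcp [ 0.6401 -0.0147  0.2693] yaw_y 0.408 F [-0.9  1.5  1.6] w 0.0 q [-0.11  0.29  1.01  0.    1.84 -0.52]
0.82 [ 0.0015 -0.0003  0.002 ]
0.76 [ 0.0045 -0.0003  0.0055]
0.7 [ 0.0078 -0.0003  0.0089]
0.64 [ 0.0113 -0.0004  0.0121]
0.58 [ 0.0149 -0.0004  0.015 ]
```

Contact ~2.4 N in the right direction; follow the arc.

>>> send_rows(
  increments=[
    [-1,0.0015,0,0.002,0],
    [-1,0.0045,0,0.0055,0],
    [-1,0.008,0,0.009,0],
    [-1,0.0115,0,0.012,0],
    [-1,0.015,0,0.015,0],
  ],
)

```text
time: 7.38
tool_pos: [0.6461, -0.0286, 0.2535]
ee_rot: [-2.602, 1.57, 2.519]
wrist_force: [-0.8, 0.8, 2.2]
width: 0.0003
```

```bash
python3 -c "
from h import *
lrows([.54,.48,.42,.36,.3])"
```

```text
t 7.3833 tcp [ 0.6461 -0.0286  0.2535] yaw_y 0.408 F [-0.8  0.8  2.2] w 0.0 q [-0.13  0.31  1.02  0.    1.82 -0.54]
0.54 [ 0.0017 -0.0003  0.0018]
0.48 [ 0.0056 -0.0003  0.0043]
0.42 [ 0.0097 -0.0003  0.0067]
0.36 [ 0.0139 -0.0003  0.0088]
0.3 [ 0.0182 -0.0003  0.0106]
```

>>> send_rows(
  increments=[
    [-1,0.002,0,0.002,0],
    [-1,0.0055,0,0.0045,0],
    [-1,0.0095,0,0.0065,0],
    [-1,0.014,0,0.009,0],
    [-1,0.018,0,0.0105,0],
  ],
)

```text
time: 7.8
tool_pos: [0.6504, -0.0384, 0.2356]
ee_rot: [0.657, 1.571, -0.506]
wrist_force: [-1.3, 1.6, 2.2]
width: 0.0004
```

```bash
python3 -c "
from h import *
lrows([.25,.2,.15,.1,.06,0,-.05])"
```

```text
t 7.8 tcp [ 0.6504 -0.0384  0.2356] yaw_y 0.408 F [-1.3  1.6  2.2] w 0.0 q [-0.15  0.32  1.04 -0.    1.78 -0.55]
0.25 [ 0.0039 -0.0004  0.0012]
0.2 [ 0.0077 -0.0004  0.0023]
0.15 [ 0.0115 -0.0004  0.0032]
0.1 [ 0.0153 -0.0004  0.004 ]
0.06 [ 0.0184 -0.0004  0.0045]
0 [ 0.0231 -0.0004  0.0049]
-0.05 [ 0.027  -0.0004  0.0051]
```

>>> send_rows(
  increments=[
    [-1,0.004,0,0.001,0],
    [-1,0.0075,0,0.0025,0],
    [-1,0.0115,0,0.003,0],
    [-1,0.0155,0,0.004,0],
    [-1,0.0185,0,0.0045,0],
  ],
)

```text
time: 8.22
tool_pos: [0.6522, -0.0426, 0.2172]
ee_rot: [0.435, 1.57, -0.728]
wrist_force: [-0.7, -0.6, 3.5]
width: 0.0006
```

```bash
python3 -c "
from h import *
lrows([0.05,0,-.05])"
```

```text
t 8.2167 tcp [ 0.6522 -0.0426  0.2172] yaw_y 0.408 F [-0.7 -0.6  3.5] w 0.001 q [-0.15  0.32  1.07 -0.    1.75 -0.56]
0.05 [ 0.0008 -0.0004  0.    ]
0 [ 0.0047 -0.0004  0.0004]
-0.05 [ 0.0086 -0.0004  0.0006]
```

>>> send_rows(
  increments=[
    [-1,0.0025,0,0,0],
    [-1,0.005,0,0,0],
    [-1,0.0075,0,0,0],
    [-1,0.0085,0,0,0],
  ],
)

```text
time: 8.55
tool_pos: [0.6525, -0.043, 0.2121]
ee_rot: [0.739, 1.566, -0.424]
wrist_force: [-2.7, -1.0, 10.1]
width: 0.0007
```

```bash
python3 - <<'E'
from h import *
state()
from bench import robot
import cv2
s=robot.snapshot("scene"); a=s["image"][:,:,::-1]
np.savez("pics/scene7.npz",**s)
cv2.imwrite("pics/scene7.png",cv2.resize(a[150:300,220:390],None,fx=4,fy=4,interpolation=2))
E
```

```text
t 8.55 tcp [ 0.6525 -0.043   0.2121] yaw_y 0.408 F [-2.7 -1.  10.1] w 0.001 q [-0.15  0.32  1.09 -0.    1.73 -0.56]
```

View pics/scene7.png

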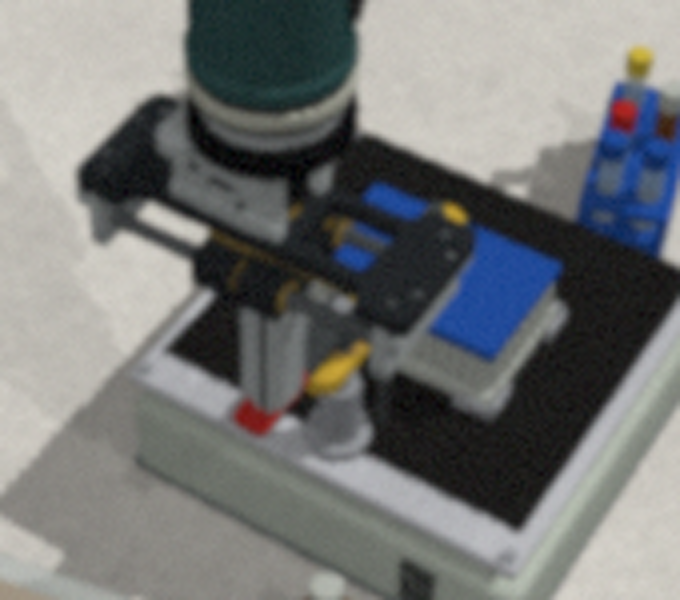

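>>> send_rows(
  increments=[
    [-1,0.002,0,0,0],
    [-1,0.003,0,0,0],
    [-1,0.003,0,0,0],
    [-1,0.003,0,0,0],
  ],
)

```text
time: 8.93
tool_pos: [0.6526, -0.043, 0.2118]
ee_rot: [0.847, 1.564, -0.316]
wrist_force: [-3.9, -0.8, 14.8]
width: 0.0007
```

>>> send_rows(
  increments=[
    [-1,-0.01,0,0,0],
    [-1,-0.04,0,0,0],
    [-1,-0.08,0,0,0],
    [-1,-0.12,0,0,0],
    [-1,-0.14,0,0,0],
  ],
)

```text
time: 9.35
tool_pos: [0.6525, -0.0423, 0.351]
ee_rot: [1.009, 1.564, -0.153]
wrist_force: [0.1, 0.1, 0.6]
width: 0.0002
```

```bash
python3 -c "
from h import *
rel([.45,.12,.36])"
```

```text
t 9.35 tcp [ 0.6525 -0.0423  0.351 ] yaw_y 0.408 F [0.1 0.1 0.6] w 0.0 q [-0.15  0.35  0.76 -0.    2.02 -0.56]
shift tool [-0.0104 -0.1213 -0.2293]
```

>>> send_rows(
  increments=[
    [-1,0,-0.02,-0.036,0],
    [-1,0,-0.04,-0.072,0],
    [-1,0,-0.06,-0.108,0],
    [-1,0,-0.08,-0.144,0],
    [-1,0,-0.1,-0.18,0],
  ],
)

```text
time: 9.77
tool_pos: [0.4873, 0.084, 0.345]
ee_rot: [-1.998, 1.57, 3.122]
wrist_force: [-0.1, 0.8, -0.3]
width: 0.0001
```

>>> send_rows(
  increments=[
    [-1,0,-0.04,0,0],
    [-1,0,-0.08,0,0],
    [-1,0,-0.1,0,0],
    [-1,0,-0.1,0,0],
  ],
)

```text
time: 10.1
tool_pos: [0.3943, 0.043, 0.3473]
ee_rot: [0.929, 1.568, -0.234]
wrist_force: [0.6, 0.7, 1.1]
width: 0.0002
```

```bash
python3 - <<'E'
from h import *
state()
from bench import robot
import cv2
for n in ["scene","top"]:
    s=robot.snapshot(n); a=s["image"][:,:,::-1]
    np.savez(f"pics/{n}8.npz",**s)
    if n=="scene": cv2.imwrite("pics/scene8.png",cv2.resize(a[180:330,240:410],None,fx=4,fy=4,interpolation=2))
    if n=="top": cv2.imwrite("pics/top8.png",cv2.resize(a[95:245,170:370],None,fx=4,fy=4,interpolation=2))
u=np.array([np.cos(YAW-np.pi/2),np.sin(YAW-np.pi/2)])
for n,o in (("scene8",(240,180)),("top8",(170,95))):
  for al in (0,.1,.2):
    p=np.r_[PIV+.0915*np.cos(al)*u,.207+.0915*np.sin(al)]; print(n,al,(pj(load(n),p)-o)*4+1.5)
E
```

```text
t 10.1 tcp [0.3943 0.043  0.3473] yaw_y 0.407 F [0.6 0.7 1.1] w 0.0 q [-0.03 -0.24  1.4  -0.    1.98 -0.44]
scene8 0 [169.18271627 310.27717336]
scene8 0.1 [169.46961695 298.13413532]
scene8 0.2 [170.77813561 284.74389305]
top8 0 [645.41272772 144.93682131]
top8 0.1 [646.82617976 140.70233555]
top8 0.2 [646.6648329  137.04529474]
```

View pics/scene8.png

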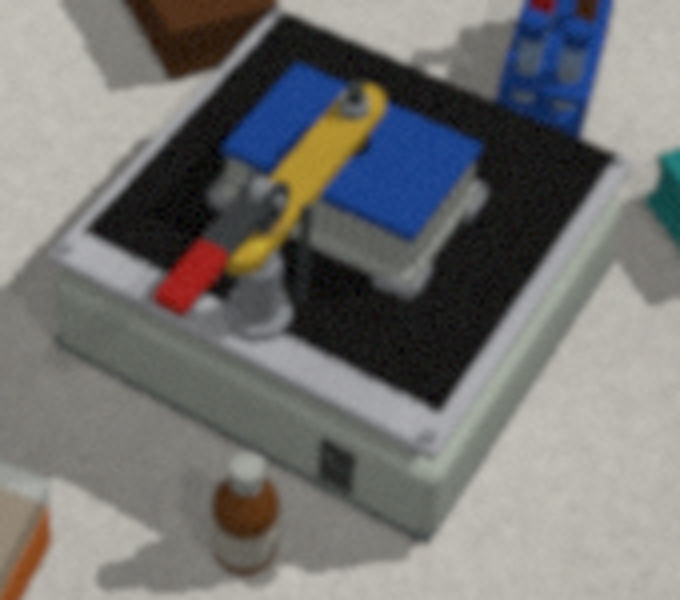

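View pics/top8.png

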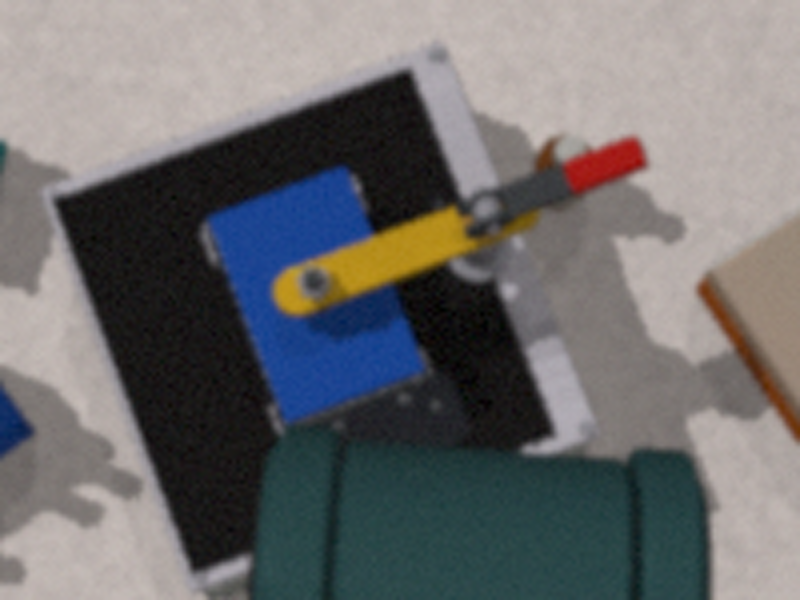

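```bash
python3 -c "
from bench import robot
print(robot.close_job())"
```

```text
the job is handed in; nothing more can be done
None
```

The strap is across the lid against its stop, the red lever is down, and the hand is clear. I handed the job in at about 10 s of the 54 s. `close_job` gave no verdict.

- **Strap:** I pushed it round with the back of the shut fingers at about 2 N. It came up against its stop, where the reaction rose to about 10.6 N, with the lever still up. After I backed off, the scene camera put the strap angle at -0.036 rad, which is within measuring error of 0.
- **Lever:** I followed its arc at about 2 to 3.5 N, then pressed it to a hard stop with a 15 N upward reaction. The fingertip stopped at z = 0.212 m; the expected level for a fully lowered lever is 0.2125 m. The last pictures show the lever end within about 0.05 rad of level.
- **Last checks:** In the final scene picture the lid corners and the bottle are at the same pixels as at the start. The visible parts of the tip box and tube rack also look unmoved. The wrist force is about 1 N, so the hand is touching nothing.

I could not measure the foot's clamping force directly; I inferred it from the lever being fully down. During the final push at the strap's stop there was also a brief 7.5 N vertical force that I did not look into.

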